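# Pack the staining caddy

### The arm

A 6-joint arm with a two-finger parallel gripper is mounted at the origin on the work surface. World frame = base frame: x ahead of the robot, y to its left, z up, the work surface at z = 0. Lengths are in m, angles in rad, forces in N, time in s.
With the tool pointing down it reaches from about 0.4 to 0.925 m from the base axis. Payload 3.4 kg.
Tool frame: the origin (TCP) lies midway between the tips of the shut fingers; the grasp point (between the pads) lies 19 mm behind it; z points along the fingers, y is the line along which they close (so a half turn about z gives the same grasp; the last joint's range is limited). The gripper opens to 85 mm and grips with 20 to 120 N. Pads are 22 mm wide; open, the fingers measure 114 mm over their backs; the gripper's body (76 mm by 85 mm) begins 54 mm behind the grasp point. The pads swing forward as they close: fully open they stand 13 mm farther back than shut.
Start: joints at [-1.298, 0.307, 1.506, -0, 1.328, -0.073], TCP at [0.195, -0.541, 0.231] pointing down, gripper open.
Joint ranges: [-3.12, 3.12], [-1.05, 2.28], [0.14, 2.33], [-1.42, 4.57], [0.1, 2.73], [-2.68, 2.68]. Speed limits (rad/s): [2.57, 2.57, 3.14, 3.14, 3.14, 3.14].

### API

Orientations are given as a unit quaternion [w, x, y, z].
In Python, from rig import readout, optics, hand_in gives the robot as it stands.
- The arm moves only by the tool apply_moves, never from a script. Its argument "increments" is a list of rows, each an object with "slide": the shift along the tool's x, y, z in m, a list of three; "delta_rot": the turn, a rotation vector about the tool's x, y, z in rad, a list of three. In form: [{"slide": [dx, dy, dz], "delta_rot": [ax, ay, az]}, ...]. A call has 1 to 20 rows; each row is the pose to reach, as a shift and turn from the pose commanded when the call began, along the tool's axes at that moment; what a row does not reach only later rows make up. A row lasts 1/10 s, in which the tool goes at most 50 mm and 8.59 degrees, less where a joint would pass 70% of its speed; a pose out of reach is approached as far as the arm can. A call with a gripper value outside its range is refused whole. "claw" is the opening, from 0 (shut) to 1 (fully open), set as the call begins (left out, the last holds). The fingers move at their own pace and stop on an object; "squeeze" is the grip in N (left out, the last holds). Time passes only in rows, so rows that repeat a pose let the fingers close. It gives the time, the measured TCP pose, the force, the opening and the grip force at its end, in the units of the state.
- readout.observe(): the state, without advancing time (a new reading comes with each control period).
- optics.get_image(name): name is "scene" or "side" or "wrist"; returns the picture (400x640x3 uint8, red, green, blue); there is no depth.
- optics.camera_params(name): a dict with "fx", "fy", "cx", "cy" (pixels), "origin" and "attitude" of the camera in the world; the wrist camera has in their place "tool_from_camera" (4x4, takes a point from camera to tool coordinates, whose origin is the TCP and whose axes are the flange's). Camera axes: x right, y up, looking along -z (the intrinsics and any distortion apply to the point x, -y, -z); pixel columns grow to the right and rows downward; lengths in m; the calibration is good to about 2 mm. A picture is of the moment at which its call begins: read the wrist's pose just before it. camera_params takes no time and is no camera call.
- hand_in(): hands the job in; it is judged then, once.
The state is a dict: "t": time; "qpos": joint angles; "qvel": joint speeds; "joint_torque": joint torques, N m; "eef_pos": TCP position; "tool_rot": TCP orientation; "ft_force": force on the tool from outside, world axes, zero at the start; "moment": the same for the moment, N m; "finger_gap": opening from 0.0 (shut) to 1.0 (fully open); "finger_force": force on a finger pad.
Only numpy, scipy, OpenCV 4.12 (cv2) and the standard library are available. Lean on these libraries where they do the work, as an engineer would, in place of code of your own. Each camera call takes 0.05 s, during which the arm holds its last target. There are 200 camera calls.

### The job

Pack the staining set into the aluminium caddy, each piece standing upright on the floor of the hole that has its shape and size: the amber bottle with the dropper teat in the small round hole, the round jar with the plain flat lid in the large round hole, the square bottle in the square hole and the oblong jar in the oblong hole. Set each down gently rather than dropping it, and leave standing where they are the two look-alikes that belong to another bench: the amber bottle with the flat black cap and the jar with the knob on its lid.

Things in the scene. Friction and masses are not known exactly. Their poses are not given: they have to be found in the camera images.
- dropper_bottle: Dropper bottle, BELONGS: round amber glass bottle 30 mm in diameter, straight side up to 50 mm, sloping amber shoulder, then a narrow black dropper teat (19 mm wide collar, 12 mm teat); 66 mm tall, 60 g. From above: an amber ring round a small black centre. Origin: centre of the underside, z up.
- flat_lid_jar: Flat-lidded jar, BELONGS: round white ceramic jar 52 mm in diameter with a plain flat grey lid (53 mm wide, from 46 mm up); 58 mm tall, 150 g. Origin: centre of the underside, z up.
- square_bottle: Square bottle, BELONGS: white plastic bottle 42 x 42 mm (sides along its x and y), straight side up to 48 mm, then shoulder and a 24 mm round black cap; 63 mm tall, 120 g. Origin: centre of the underside, z up.
- oblong_jar: Oblong staining jar, BELONGS: white ceramic box 64 mm long (its x) by 34 mm wide (its y), straight side up to 50 mm, then a grey lid 66 x 36 mm; 58 mm tall, 150 g. Origin: centre of the underside, z up.
- flatcap_bottle: Look-alike, STAYS: the same 30 mm round amber bottle, but with a flat black cap as wide as the bottle (no teat); 63 mm tall. From above: a plain black disc. Origin: centre of the underside, z up.
- knob_lid_jar: Look-alike, STAYS: the same 52 mm round white jar with grey lid, but with a black knob 18 mm wide and 10 mm high in the middle of the lid; 68 mm tall. Origin: centre of the underside, z up.
- well_small_round: Holder for the dropper bottle: fixed grey block 98 x 98 x 16 mm with one round hole 46 mm across, 10 mm deep, black floor. Origin: centre of its underside (3 mm above the table), below the hole's centre; hole floor at z +6 mm, top at +16 mm. Four holders 100 mm apart, two by two, all turned alike, fill a fixed caddy (208 mm square, wall top 22 mm above the table).
- well_large_round: Holder for the flat-lidded jar: fixed grey block 98 x 98 x 16 mm with one round hole 68 mm across, 10 mm deep, black floor. Origin: centre of its underside (3 mm above the table), below the hole's centre; hole floor at z +6 mm, top at +16 mm. Four holders 100 mm apart, two by two, all turned alike, fill a fixed caddy (208 mm square, wall top 22 mm above the table).
- well_square: Holder for the square bottle: fixed grey block 98 x 98 x 16 mm with one square hole 58 x 58 mm, its sides along the holder's x and y, 10 mm deep, black floor. Origin: centre of its underside (3 mm above the table), below the hole's centre; hole floor at z +6 mm, top at +16 mm. Four holders 100 mm apart, two by two, all turned alike, fill a fixed caddy (208 mm square, wall top 22 mm above the table).
- well_oblong: Holder for the oblong jar: fixed grey block 98 x 98 x 16 mm with one oblong hole, 80 mm along the holder's x by 50 mm along its y, 10 mm deep, black floor. Origin: centre of its underside (3 mm above the table), below the hole's centre; hole floor at z +6 mm, top at +16 mm. Four holders 100 mm apart, two by two, all turned alike, fill a fixed caddy (208 mm square, wall top 22 mm above the table).
Not all that is in view belongs to the job. Leave any turquoise look-alike of the dropper_bottle alone.

How it is judged:
At the end, for the whole second after the job is handed in: Each of the four pieces stands upright (within 0.08 rad) on the floor of its own hole (underside within 4 mm of the hole's floor, centre within 13 mm of the hole's), at rest; both look-alikes stand upright within 30 mm of where they began (horizontal distance between dropper_bottle and well_small_round below 0.013 m and z of dropper_bottle in the frame of well_small_round between 0.002 and 0.0095 m and angle between each of dropper_bottle, flat_lid_jar, square_bottle, oblong_jar's own z axis and vertical below 0.08 rad and linear speed of each of dropper_bottle, flat_lid_jar, square_bottle, oblong_jar below 0.02 m/s and angular speed of each of dropper_bottle, flat_lid_jar, square_bottle, oblong_jar below 0.2 rad/s and horizontal distance between flat_lid_jar and well_large_round below 0.013 m and z of flat_lid_jar in the frame of well_large_round between 0.002 and 0.0095 m and horizontal distance between square_bottle and well_square below 0.013 m and z of square_bottle in the frame of well_square between 0.002 and 0.0095 m and horizontal distance between oblong_jar and well_oblong below 0.013 m and z of oblong_jar in the frame of well_oblong between 0.002 and 0.0095 m and distance of each of flatcap_bottle, knob_lid_jar from where it was at the start of the episode below 0.03 m and angle between each of flatcap_bottle, knob_lid_jar's own z axis and vertical below 0.1 rad); the robot touches nothing.
It fails at once if a look-alike is moved more than 30 mm or tipped (distance of any of flatcap_bottle, knob_lid_jar from where it was at the start of the episode above 0.03 m or angle between any of flatcap_bottle, knob_lid_jar's own z axis and vertical above 0.4 rad).
It fails at once if a piece is dropped or thrown (falls freely at more than 0.6 m/s) ((linear speed of dropper_bottle above 0.6 m/s and contact force between dropper_bottle and anything else below 0.01 N) or (linear speed of flat_lid_jar above 0.6 m/s and contact force between flat_lid_jar and anything else below 0.01 N) or (linear speed of square_bottle above 0.6 m/s and contact force between square_bottle and anything else below 0.01 N) or (linear speed of oblong_jar above 0.6 m/s and contact force between oblong_jar and anything else below 0.01 N)).
It also fails if it takes over 109 s, if anything falls off the work surface, if the arm or the gripper's body presses on something with over 40 N, if the wrist force passes 120 N, or if a joint passes its speed limit or range.

## Working session

There is one attempt and no reset: what is moved stays moved. The work goes in short steps, Python scripts to look and compute and a tool call to move; the robot and the scene stay as the last step left them, time stands still between calls to the robot, and variables do not carry over. Pictures are saved under pics/ and viewed, at most 16 in all, crops included, and the job is handed in when it is done.

Besides the shell and the picture viewer there is one more tool, called after "Request:" by a JSON object that holds its "method" and its "body". apply_moves: Moves the arm, as the interface text tells. Its arguments: {"type":"object","properties":{"increments":{"type":"array"},"claw":{"type":"number"},"squeeze":{"type":"number"}},"required":["increments"]}

```bash
mkdir -p pics; ls; python3 - <<'E'
from rig import readout, optics
import cv2
s=readout.observe();print(s)
for n in("scene","side","wrist"):
    p=optics.camera_params(n);print(n,p)
    cv2.imwrite(f"pics/{n}0.png",optics.get_image(n)[:,:,::-1])
E
```

```text
pics
{'t': 0.0, 'qpos': array([-1.29849606e+00,  3.07590669e-01,  1.50765190e+00, -7.07908163e-06,
        1.32837747e+00, -7.35474010e-02]), 'qvel': array([ 0.00115739, -0.00123109,  0.00018693, -0.00214096,  0.0011905 ,
        0.00050808]), 'joint_torque': array([ 1.00712092e-03, -4.57550883e+01, -2.51917452e+01, -7.26485359e-05,
        1.32626417e-02,  9.65062782e-06]), 'eef_pos': array([ 0.19468796, -0.54031776,  0.23037901]), 'tool_rot': array([-1.00835119e-03,  9.85085241e-01,  1.72064059e-01, -1.03989735e-04]), 'ft_force': array([-0.27333893,  0.25909692, -0.15598758]), 'moment': array([ 0.01589439, -0.00739873,  0.03848049]), 'finger_force': 0.0, 'finger_gap': 0.9984419202020568}
scene {'fx': 426.76512921215595, 'fy': 426.76512921215595, 'cx': 314.6474924485127, 'cy': 203.52536314826747, 'origin': array([0.92498113, 0.78425559, 0.6376293 ]), 'attitude': array([0.23409141, 0.10945632, 0.44466086, 0.85761136])}
side {'fx': 399.4763451108165, 'fy': 399.4763451108165, 'cx': 327.07105264111965, 'cy': 198.3793195195388, 'origin': array([0.29365622, 0.79648919, 0.73384478]), 'attitude': array([-0.14283977, -0.05536034,  0.41021993,  0.89902816])}
wrist {'fx': 352.2650897602854, 'fy': 352.2650897602854, 'cx': 321.7010839459262, 'cy': 203.652242554607, 'tool_from_camera': array([[ 1.21482060e-04,  9.61550389e-01,  2.74628541e-01,
         7.02773163e-02],
       [ 9.99999832e-01, -2.72600914e-04,  5.12100724e-04,
         6.65173878e-04],
       [ 5.67274642e-04,  2.74628433e-01, -9.61550260e-01,
        -1.42605751e-01],
       [ 0.00000000e+00,  0.00000000e+00,  0.00000000e+00,
         1.00000000e+00]])}
```

View pics/scene0.png

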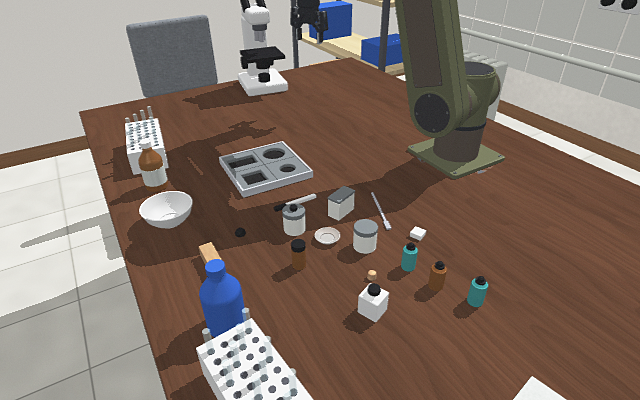

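View pics/side0.png

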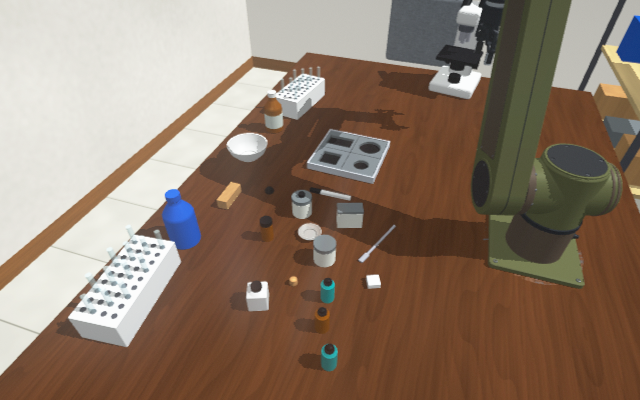

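The scene view shows these look-alikes:
- **Amber bottles:** (438,275) has a narrow teat and (298,255) has a flat wide cap. Turquoise decoys are at (409,257) and (478,290).
- **Jars:** (365,236) has a flat lid and (293,220) has a knob.
- **Single pieces:** the square bottle is at (373,302) and the oblong jar at (341,203).
- **Caddy:** around (265,167).

My choice is amber (438,275) and jar (365,236). I'll check them in a crop and get coarse positions.

```bash
cat > h.py <<'E'
import numpy as np, cv2
from scipy.spatial.transform import Rotation as R
from rig import readout, optics
def pose(n,s=None):
    p=optics.camera_params(n)
    if n!="wrist":
        q=p["attitude"];return p,R.from_quat(np.r_[q[1:],q[0]]).as_matrix(),np.array(p["origin"])
    s=s or readout.observe();q=s["tool_rot"];Rt=R.from_quat(np.r_[q[1:],q[0]]).as_matrix()
    T=p["tool_from_camera"];return p,Rt@T[:3,:3],Rt@T[:3,3]+s["eef_pos"]
def cast(n,uv,z,s=None):
    p,Rm,o=pose(n,s);uv=np.atleast_2d(uv).astype(float)
    d=np.c_[(uv[:,0]-p["cx"])/p["fx"],-(uv[:,1]-p["cy"])/p["fy"],-np.ones(len(uv))]@Rm.T
    return o+d*((z-o[2])/d[:,2])[:,None]
E
python3 - <<'E'
from h import *
for nm,a,b,z in [("drop",(439,266),(322,312),.06),("flatcap",(298,245),(266,221),.06),("flatjar",(366,228),(324,242),.058),("knob",(293,212),(302,198),.058),("sq",(374,290),(257,287),.06),("obl",(342,195),(349,208),.058),("turq1",(410,247),(328,284),.06),("turq2",(480,281),(330,350),.06),("caddyNear",(237,194),(376,180),.022),("cR",(312,177),(391,143),.022),("cL",(219,153),(308,155),.022),("cF",(271,142),(340,131),.022)]:
    print(nm,cast("scene",a,z)[0].round(3),cast("side",b,z)[0].round(3))
im=cv2.imread("pics/scene0.png")[185:330,270:500]
cv2.imwrite("pics/crop.png",cv2.resize(im,None,fx=3.4,fy=3.4,interpolation=cv2.INTER_CUBIC))
E
```

```text
drop [0.431 0.38  0.06 ] [0.424 0.378 0.06 ]
flatcap [0.633 0.186 0.06 ] [0.63  0.182 0.06 ]
flatjar [0.481 0.211 0.058] [0.477 0.201 0.058]
knob [0.588 0.077 0.058] [0.578 0.074 0.058]
sq [0.574 0.366 0.06 ] [0.568 0.364 0.06 ]
obl [0.456 0.078 0.058] [0.453 0.072 0.058]
turq1 [0.442 0.309 0.06 ] [0.433 0.312 0.06 ]
turq2 [0.394 0.448 0.06 ] [0.386 0.448 0.06 ]
caddyNear [ 0.655 -0.112  0.022] [ 0.42  -0.107  0.022]
cR [ 0.449 -0.082  0.022] [ 0.415 -0.312  0.022]
cL [ 0.62  -0.348  0.022] [ 0.646 -0.161  0.022]
cF [ 0.456 -0.329  0.022] [ 0.591 -0.328  0.022]
```

View pics/crop.png

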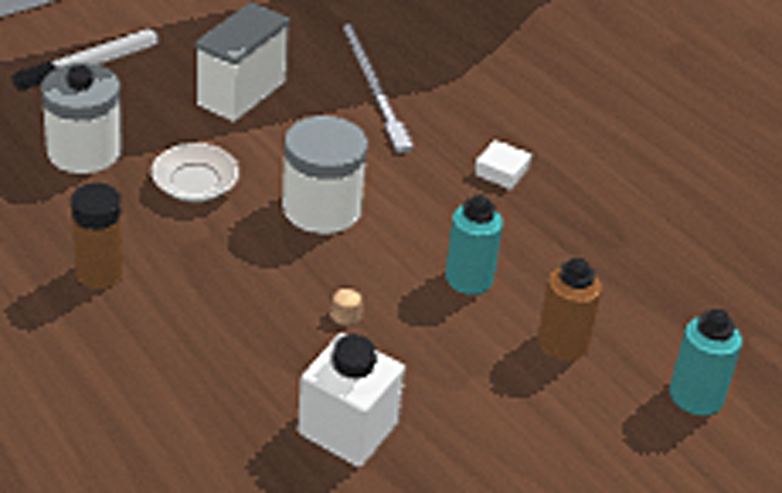

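The crop confirms it: amber with the teat at (438,275), between two turquoise decoys, and the flat-lid jar at (365,236). Next I'll look at the caddy from above.

Request:
{"method": "apply_moves", "body": {"increments": [{"slide": [0.43,-0.195,-0.07],"delta_rot": [0,0,0.346]},{"slide": [0.43,-0.195,-0.07],"delta_rot": [0,0,0.346]},{"slide": [0.43,-0.195,-0.07],"delta_rot": [0,0,0.346]},{"slide": [0.43,-0.195,-0.07],"delta_rot": [0,0,0.346]},{"slide": [0.43,-0.195,-0.07],"delta_rot": [0,0,0.346]},{"slide": [0.43,-0.195,-0.07],"delta_rot": [0,0,0.346]},{"slide": [0.43,-0.195,-0.07],"delta_rot": [0,0,0.346]},{"slide": [0.43,-0.195,-0.07],"delta_rot": [0,0,0.346]},{"slide": [0.43,-0.195,-0.07],"delta_rot": [0,0,0.346]},{"slide": [0.43,-0.195,-0.07],"delta_rot": [0,0,0.346]},{"slide": [0.43,-0.195,-0.07],"delta_rot": [0,0,0.346]},{"slide": [0.43,-0.195,-0.07],"delta_rot": [0,0,0.346]},{"slide": [0.43,-0.195,-0.07],"delta_rot": [0,0,0.346]}]}}

```text
t: 1.45
eef_pos: [0.5323, -0.2122, 0.3008]
tool_rot: [-0.0, 1.0, -0.0, -0.001]
ft_force: [-0.0, 0.4, -0.1]
finger_gap: 0.998
finger_force: 0.0
```

```bash
python3 - <<'E'
from h import *
import pickle
s=readout.observe();im=optics.get_image("wrist");pickle.dump((s,im),open("cad.pkl","wb"))
print(s["eef_pos"],s["tool_rot"],s["t"],s["qpos"])
cv2.imwrite("pics/w1.png",im[:,:,::-1])
E
```

```text
[ 0.53234805 -0.21220256  0.30076402] [-3.75487686e-05  9.99999621e-01 -3.64592188e-04 -7.89755966e-04] 1.45 [-4.52611948e-01  2.60516388e-01  1.39712255e+00 -6.24956908e-04
  1.48540727e+00  1.11896732e+00]
```

View pics/w1.png

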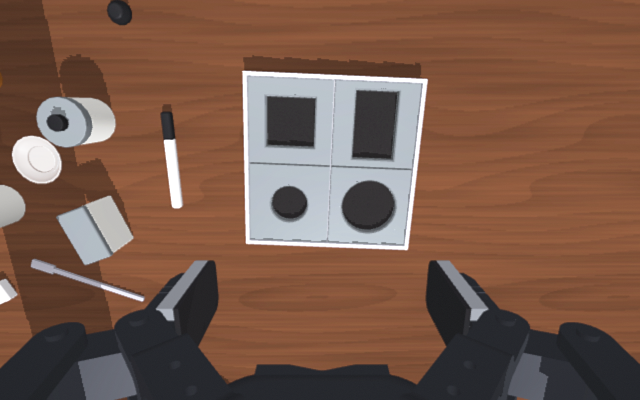

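The view shows the caddy nearly square to the world. The square hole is at (290,121), oblong (375,124), small round (289,202) and large round (368,206). Next is the objects' view.

Request:
{"method": "apply_moves", "body": {"increments": [{"slide": [-0.06,-0.46,-0.02],"delta_rot": [0,0,0]},{"slide": [-0.06,-0.46,-0.02],"delta_rot": [0,0,0]},{"slide": [-0.06,-0.46,-0.02],"delta_rot": [0,0,0]},{"slide": [-0.06,-0.46,-0.02],"delta_rot": [0,0,0]},{"slide": [-0.06,-0.46,-0.02],"delta_rot": [0,0,0]},{"slide": [-0.06,-0.46,-0.02],"delta_rot": [0,0,0]},{"slide": [-0.06,-0.46,-0.02],"delta_rot": [0,0,0]},{"slide": [-0.06,-0.46,-0.02],"delta_rot": [0,0,0]},{"slide": [-0.06,-0.46,-0.02],"delta_rot": [0,0,0]},{"slide": [-0.06,-0.46,-0.02],"delta_rot": [0,0,0]},{"slide": [-0.06,-0.46,-0.02],"delta_rot": [0,0,0]},{"slide": [-0.06,-0.46,-0.02],"delta_rot": [0,0,0]}]}}

```text
t: 2.7
eef_pos: [0.4734, 0.2466, 0.321]
tool_rot: [0.001, 1.0, -0.001, -0.0]
ft_force: [0.5, -0.7, 0.1]
finger_gap: 1.003
finger_force: 0.0
```

```bash
python3 - <<'E'
from h import *
import pickle
s=readout.observe();im=optics.get_image("wrist");pickle.dump((s,im),open("obj.pkl","wb"))
print(s["eef_pos"],s["t"],s["qpos"])
cv2.imwrite("pics/w2.png",im[:,:,::-1])
s,im=pickle.load(open("cad.pkl","rb"))
# caddy outline: bright/greyish vs wood (low saturation), central area
hsv=cv2.cvtColor(im,cv2.COLOR_RGB2HSV)
m=((hsv[...,1]<60)&(hsv[...,2]>120)).astype(np.uint8);m[:, :200]=0;m[255:]=0
c=max(cv2.findContours(m,cv2.RETR_EXTERNAL,cv2.CHAIN_APPROX_NONE)[0],key=cv2.contourArea)
ap=cv2.approxPolyDP(cv2.convexHull(c),8,True)[:,0];print(ap)
P=cast("wrist",ap,.022,s);print(P.round(4));print("c",P.mean(0),np.linalg.norm(P-np.roll(P,1,0),axis=1))
for i in range(len(P)):
    e=P[i]-P[i-1];print(np.degrees(np.arctan2(e[1],e[0]))%90)
g=(im.max(2)<75).astype(np.uint8);g[:, :252]=0;g[:,422:]=0;g[:80]=0;g[238:]=0
for c in cv2.findContours(g,cv2.RETR_EXTERNAL,cv2.CHAIN_APPROX_NONE)[0]:
    if cv2.contourArea(c)>200:
        q=cast("wrist",c[:,0],.009,s)[:,:2].astype(np.float32);r=cv2.minAreaRect(q*1000);print(r)
E
```

```text
[0.47344354 0.24662372 0.32102893] 2.7 [ 4.01976538e-01  1.92148217e-01  1.44008756e+00 -1.25210020e-03
  1.51037013e+00  1.97389992e+00]
[[242  71]
 [427  79]
 [407 249]
 [246 243]]
[[ 0.6369 -0.123   0.022 ]
 [ 0.6283 -0.3314  0.022 ]
 [ 0.4209 -0.3226  0.022 ]
 [ 0.4293 -0.115   0.022 ]]
c [ 0.5288822  -0.22299341  0.022     ] [0.20776425 0.2085757  0.20761424 0.20769789]
87.80376086492387
87.63304344598836
87.56161843453529
87.67421596590027
((479.7890625, -170.78567504882812), (42.897850036621094, 41.22229766845703), 43.61853790283203)
((475.7163391113281, -271.37701416015625), (64.57286071777344, 63.95995330810547), 80.3672103881836)
((580.7401123046875, -175.53909301757812), (55.27174758911133, 55.868736267089844), 87.55338287353516)
((576.5686645507812, -275.6366271972656), (47.59916687011719, 77.95240783691406), 87.63059997558594)
```

View pics/w2.png

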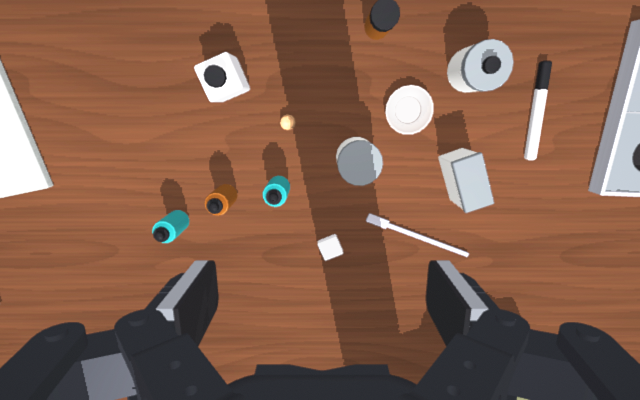

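The view shows the square bottle cap (215,76), dropper (216,204) between turquoise (164,231) and (275,193), and the flat jar lid (360,162). The oblong lid is at (466,182), the knob jar at (485,65) and the flat-cap bottle at (384,14).

```bash
python3 - <<'E'
from h import *
import pickle
s,im=pickle.load(open("obj.pkl","rb"))
hsv=cv2.cvtColor(im,cv2.COLOR_RGB2HSV)
def blob(m,box):
    x0,y0,x1,y1=box;k=np.zeros(im.shape[:2],np.uint8);k[y0:y1,x0:x1]=m[y0:y1,x0:x1]
    k=cv2.morphologyEx(k,cv2.MORPH_OPEN,np.ones((3,3)))
    return max(cv2.findContours(k,cv2.RETR_EXTERNAL,cv2.CHAIN_APPROX_NONE)[0],key=cv2.contourArea)[:,0]
blk=hsv[...,2]<60
print("hsv lid",hsv[165,360],hsv[180,465],"side",hsv[170,448],hsv[145,345],"sq",hsv[80,235],hsv[90,225],hsv[95,205])
def circ(n,c,z):
    q=(cast("wrist",c,z,s)[:,:2]*1000).astype(np.float32);print(n,cv2.fitEllipse(q))
circ("drop teat",blob(blk,(200,190,230,220)),.064)
circ("sqcap",blob(blk,(195,60,235,92)),.063)
lid=(hsv[...,1]<75)&(hsv[...,2]>110)&(hsv[...,2]<195)
for n,b in(("jar",(325,125,395,195)),("obl",(430,135,505,220)),):
    c=blob(lid,b);circ(n,c,.058)
    q=(cast("wrist",c,.058,s)[:,:2]*1000).astype(np.float32);print(cv2.minAreaRect(q))
w=(hsv[...,1]<60)&(hsv[...,2]>100)
c=cv2.approxPolyDP(cv2.convexHull(blob(w|blk,(190,45,255,108))),3,True)[:,0];print("sq",c.tolist(),(cast("wrist",c,.048,s)*1000)[:,:2].round(1).tolist(),(cast("wrist",c,.0,s)*1000)[:,:2].round(1).tolist())
big=np.hstack([cv2.resize(im[40:115,180:265],(450,397)),cv2.resize(im[135:220,425:510],(340,397))])
cv2.imwrite("pics/c2.png",big[:,:,::-1])
E
```

```text
hsv lid [103  20 150] [103  18 221] side [ 38   5 208] [ 40   4 172] sq [  0   0 255] [  0   0 255] [ 10 143 152]
drop teat ((429.2535095214844, 373.7057189941406), (11.329290390014648, 14.462657928466797), 39.60759735107422)Traceback (most recent call last):
  File "<stdin>", line 14, in <module>
  File "<stdin>", line 8, in blob
ValueError: max() iterable argument is empty
```

```bash
python3 - <<'E'
from h import *
import pickle
s,im=pickle.load(open("obj.pkl","rb"))
hsv=cv2.cvtColor(im,cv2.COLOR_RGB2HSV)
print(hsv[76,215],hsv[68,210])
def blob(m,box):
    x0,y0,x1,y1=box;k=np.zeros(im.shape[:2],np.uint8);k[y0:y1,x0:x1]=m[y0:y1,x0:x1]
    k=cv2.morphologyEx(k,cv2.MORPH_OPEN,np.ones((3,3)))
    return max(cv2.findContours(k,cv2.RETR_EXTERNAL,cv2.CHAIN_APPROX_NONE)[0],key=cv2.contourArea)[:,0]
def circ(n,c,z):
    q=(cast("wrist",c,z,s)[:,:2]*1000).astype(np.float32);print(n,cv2.fitEllipse(q),cv2.minAreaRect(q))
blk=(hsv[...,2]<85)&((hsv[...,1]<90)|(hsv[...,2]<40))
circ("sqcap",blob(blk,(200,60,232,92)),.063)
lid=(hsv[...,0]>90)&(hsv[...,0]<115)&(hsv[...,1]>9)&(hsv[...,1]<70)&(hsv[...,2]>90)
for n,b in(("jar",(325,125,395,195)),("obl",(430,135,505,220))): circ(n,blob(lid,b),.058)
w=(hsv[...,1]<50)&(hsv[...,2]>100)
c=cv2.approxPolyDP(cv2.convexHull(blob(w|blk,(190,50,255,108))),2,True)[:,0];print("sq",c.tolist(),(cast("wrist",c,.048,s)*1000)[:,:2].round(1).tolist(),(cast("wrist",c,.0,s)*1000)[:,:2].round(1).tolist())
big=np.hstack([cv2.resize(im[40:115,180:265],(450,397)),cv2.resize(im[135:220,425:510],(340,397))])
cv2.imwrite("pics/c2.png",big[:,:,::-1])
E
```

```text
[113  16  65] [126  20  65]
sqcap ((571.759521484375, 360.422119140625), (20.62025260925293, 22.010452270507812), 168.3113555908203) ((571.6544189453125, 360.227783203125), (21.40532875061035, 20.50496482849121), 85.6283187866211)
jar ((477.0928039550781, 202.1217498779297), (50.12556838989258, 51.158714294433594), 120.98371124267578) ((476.9903869628906, 202.0682373046875), (50.15864562988281, 50.17922592163086), 89.93952178955078)
obl ((453.3674621582031, 68.59176635742188), (39.65550994873047, 77.8914794921875), 110.55239868164062) ((453.4232482910156, 68.65080261230469), (65.16893768310547, 35.80567932128906), 19.908815383911133)
sq [[227, 52], [237, 58], [249, 89], [224, 101], [210, 101], [194, 66]] [[597.4, 349.3], [591.3, 338.8], [558.9, 327.5], [546.0, 356.5], [546.1, 372.4], [583.1, 386.7]] [[603.6, 361.2], [596.8, 349.4], [560.7, 336.8], [546.3, 369.2], [546.3, 386.9], [587.7, 403.0]]
```

View pics/c2.png

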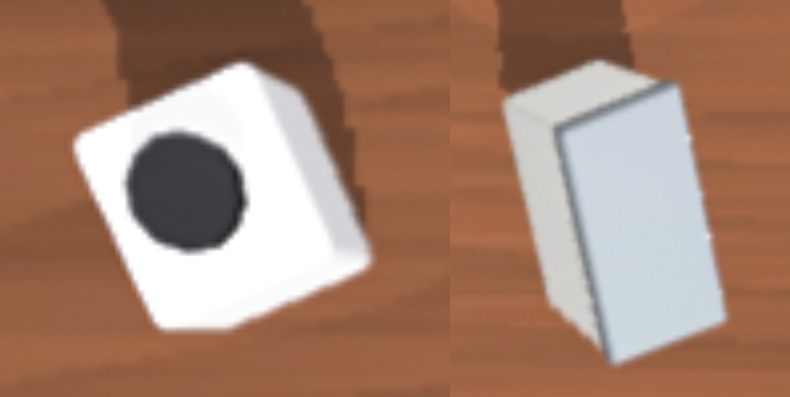

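Top view estimates (mm, yaw in degrees):

| Item | Position | Yaw |
|---|---|---|
| Square bottle | (572,360) | 20.5 |
| Oblong jar | (453,68.6) | 19.9 |
| Flat-lid jar | (477,202) | – |
| Dropper | (428,377) | – |
| Square well | (581,-175) | -2.3 |
| Oblong well | (577,-275) | -2.3 |
| Small round well | (481,-171) | – |
| Large round well | (477,-271) | – |

I'll start with the dropper.

```bash
cat > go.py <<'E'
import sys
from h import *
s=readout.observe();q=s["tool_rot"];r0=R.from_quat(np.r_[q[1:],q[0]])
print(s["t"],s["eef_pos"].round(4),"f",s["ft_force"].round(1),"gap",round(s["finger_gap"],3),round(s["finger_force"],1))
for a in sys.argv[1:]:
    x,y,z,psi=map(float,a.split(","))
    r1=R.from_matrix([[np.cos(psi),np.sin(psi),0],[np.sin(psi),-np.cos(psi),0],[0,0,-1]])
    print(a,"slide",(r0.inv().apply(np.array([x,y,z])-s["eef_pos"])).round(4),"rot",(r0.inv()*r1).as_rotvec().round(3))
E
python3 go.py .428,.377,.13,1.7 .428,.377,.014,1.7
```

```text
2.75 [0.4736 0.2462 0.3211] f [-0.5  0.3 -0.7] gap 1.003 0.0
.428,.377,.13,1.7 slide [-0.0458 -0.1309  0.1909] rot [ 1.000e-03  1.000e-03 -1.702e+00]
.428,.377,.014,1.7 slide [-0.0458 -0.1311  0.3069] rot [ 1.000e-03  1.000e-03 -1.702e+00]
```

Request:
{"method": "apply_moves", "body": {"increments": [{"slide": [-0.046,-0.131,0.191],"delta_rot": [0,0,-1.7]},{"slide": [-0.046,-0.131,0.191],"delta_rot": [0,0,-1.7]},{"slide": [-0.046,-0.131,0.191],"delta_rot": [0,0,-1.7]},{"slide": [-0.046,-0.131,0.191],"delta_rot": [0,0,-1.7]},{"slide": [-0.046,-0.131,0.191],"delta_rot": [0,0,-1.7]},{"slide": [-0.046,-0.131,0.191],"delta_rot": [0,0,-1.7]},{"slide": [-0.046,-0.131,0.191],"delta_rot": [0,0,-1.7]},{"slide": [-0.046,-0.131,0.191],"delta_rot": [0,0,-1.7]},{"slide": [-0.046,-0.131,0.191],"delta_rot": [0,0,-1.7]},{"slide": [-0.046,-0.131,0.191],"delta_rot": [0,0,-1.7]},{"slide": [-0.046,-0.131,0.191],"delta_rot": [0,0,-1.7]},{"slide": [-0.046,-0.131,0.191],"delta_rot": [0,0,-1.7]},{"slide": [-0.046,-0.131,0.191],"delta_rot": [0,0,-1.7]},{"slide": [-0.046,-0.131,0.191],"delta_rot": [0,0,-1.7]},{"slide": [-0.046,-0.131,0.191],"delta_rot": [0,0,-1.7]}], "claw": 0.75, "squeeze": 25}}

```text
t: 4.25
eef_pos: [0.428, 0.3783, 0.1304]
tool_rot: [0.0, 0.661, 0.75, -0.0]
ft_force: [-0.3, -0.1, 0.7]
finger_gap: 0.752
finger_force: 0.0
```

```bash
python3 go.py .428,.377,.014,1.7; python3 - <<'E'
from h import *
cv2.imwrite("pics/w3.png",optics.get_image("wrist")[:,:,::-1])
E
```

```text
4.25 [0.428  0.3783 0.1304] f [-0.3 -0.1  0.7] gap 0.752 0.0
.428,.377,.014,1.7 slide [-0.0013 -0.0002  0.1164] rot [ 0.     0.    -0.003]
```

View pics/w3.png

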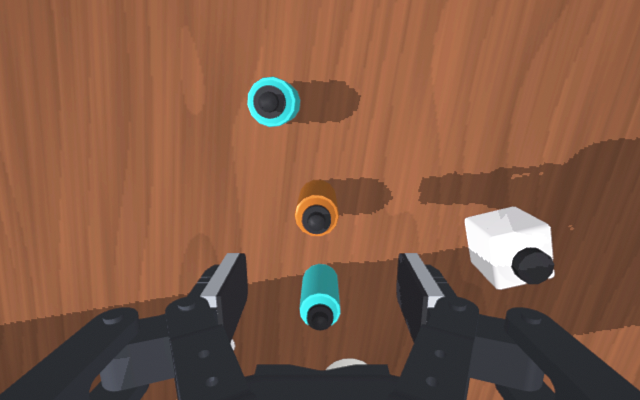

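The dropper sits at (316,213), centred between the fingers (column 321). I'll check its distance along tool x.

```bash
python3 - <<'E'
from h import *
print(cast("wrist",[(316,220),(316,215)],.066),cast("wrist",[(316,216),(316,213)],.050))
E
```

```text
[[0.42515074 0.37786489 0.066     ]
 [0.42475257 0.38108791 0.066     ]] [[0.42520493 0.37528666 0.05      ]
 [0.42494881 0.3773598  0.05      ]]
```

Actual position is about (0.425,0.377), so I'll shift tool y by -3 mm and descend.

Request:
{"method": "apply_moves", "body": {"increments": [{"slide": [-0.001,-0.003,0.03],"delta_rot": [0,0,0]},{"slide": [-0.001,-0.003,0.055],"delta_rot": [0,0,0]},{"slide": [-0.001,-0.003,0.08],"delta_rot": [0,0,0]},{"slide": [-0.001,-0.003,0.1],"delta_rot": [0,0,0]},{"slide": [-0.001,-0.003,0.116],"delta_rot": [0,0,0]},{"slide": [-0.001,-0.003,0.116],"delta_rot": [0,0,0]},{"slide": [-0.001,-0.003,0.116],"delta_rot": [0,0,0]}]}}

```text
t: 5.0
eef_pos: [0.4246, 0.3778, 0.0143]
tool_rot: [-0.0, 0.66, 0.751, -0.0]
ft_force: [0.2, 0.7, -0.2]
finger_gap: 0.752
finger_force: 0.0
```

Request:
{"method": "apply_moves", "body": {"increments": [{"slide": [0,0,0],"delta_rot": [0,0,0]},{"slide": [0,0,0],"delta_rot": [0,0,0]},{"slide": [0,0,0],"delta_rot": [0,0,0]},{"slide": [0,0,0],"delta_rot": [0,0,0]},{"slide": [0,0,0],"delta_rot": [0,0,0]},{"slide": [0,0,0],"delta_rot": [0,0,0]},{"slide": [0,0,0],"delta_rot": [0,0,0]},{"slide": [0,0,0],"delta_rot": [0,0,0]}], "claw": 0.0, "squeeze": 25}}

```text
t: 5.8
eef_pos: [0.4253, 0.3784, 0.0154]
tool_rot: [0.0, 0.66, 0.751, 0.001]
ft_force: [-0.4, -0.4, 6.4]
finger_gap: 0.342
finger_force: 24.8
```

Request:
{"method": "apply_moves", "body": {"increments": [{"slide": [0,0,-0.02],"delta_rot": [0,0,0]},{"slide": [0,0,-0.05],"delta_rot": [0,0,0]},{"slide": [0,0,-0.08],"delta_rot": [0,0,0]},{"slide": [0,0,-0.11],"delta_rot": [0,0,0]},{"slide": [0,0,-0.14],"delta_rot": [0,0,0]},{"slide": [0,0,-0.14],"delta_rot": [0,0,0]}]}}

```text
t: 6.4
eef_pos: [0.427, 0.3798, 0.1588]
tool_rot: [0.001, 0.66, 0.751, 0.004]
ft_force: [0.5, 1.0, -0.8]
finger_gap: 0.342
finger_force: 24.9
```

```bash
python3 go.py .481,-.171,.154,1.7 .481,-.171,.024,1.7
```

```text
6.4 [0.427  0.3798 0.1588] f [ 0.5  1.  -0.8] gap 0.342 24.9
.481,-.171,.154,1.7 slide [-0.5532 -0.0174  0.0022] rot [ 0.008 -0.005 -0.   ]
.481,-.171,.024,1.7 slide [-0.5537 -0.0184  0.1322] rot [ 0.008 -0.005 -0.   ]
```

Request:
{"method": "apply_moves", "body": {"increments": [{"slide": [-0.03,-0.001,0],"delta_rot": [0,0,0]},{"slide": [-0.07,-0.002,0],"delta_rot": [0,0,0]},{"slide": [-0.11,-0.003,0],"delta_rot": [0,0,0]},{"slide": [-0.15,-0.004,0],"delta_rot": [0,0,0]},{"slide": [-0.19,-0.005,0],"delta_rot": [0,0,0]},{"slide": [-0.23,-0.006,0],"delta_rot": [0,0,0]},{"slide": [-0.27,-0.007,0],"delta_rot": [0,0,0]},{"slide": [-0.31,-0.008,0],"delta_rot": [0,0,0]},{"slide": [-0.35,-0.009,0],"delta_rot": [0,0,0]},{"slide": [-0.39,-0.01,0],"delta_rot": [0,0,0]},{"slide": [-0.43,-0.011,0],"delta_rot": [0,0,0]},{"slide": [-0.47,-0.012,0],"delta_rot": [0,0,0]},{"slide": [-0.51,-0.013,0],"delta_rot": [0,0,0]},{"slide": [-0.54,-0.014,0],"delta_rot": [0,0,0]},{"slide": [-0.552,-0.015,0],"delta_rot": [0,0,0]},{"slide": [-0.552,-0.015,0],"delta_rot": [0,0,0]},{"slide": [-0.552,-0.015,0.03],"delta_rot": [0,0,0]},{"slide": [-0.552,-0.015,0.06],"delta_rot": [0,0,0]},{"slide": [-0.552,-0.015,0.07],"delta_rot": [0,0,0]},{"slide": [-0.552,-0.015,0.07],"delta_rot": [0,0,0]}]}}

```text
t: 8.4
eef_pos: [0.4789, -0.1694, 0.0827]
tool_rot: [-0.003, 0.66, 0.752, -0.001]
ft_force: [0.7, -0.6, -0.7]
finger_gap: 0.342
finger_force: 24.9
```

```bash
python3 go.py .481,-.171,.024,1.7;python3 - <<'E'
from h import *
cv2.imwrite("pics/w4.png",optics.get_image("wrist")[:,:,::-1])
E
```

```text
8.4 [ 0.4789 -0.1694  0.0827] f [ 0.7 -0.6 -0.7] gap 0.342 24.9
.481,-.171,.024,1.7 slide [-0.0021  0.0021  0.0587] rot [-0.004 -0.003  0.001]
```

View pics/w4.png

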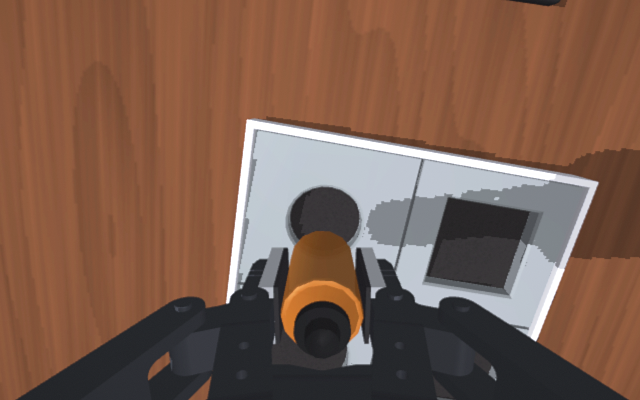

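The bottle hangs upright over the small hole, so I'll lower it slowly and release.

Request:
{"method": "apply_moves", "body": {"increments": [{"slide": [-0.001,0.002,0.015],"delta_rot": [0,0,0]},{"slide": [-0.001,0.002,0.03],"delta_rot": [0,0,0]},{"slide": [-0.001,0.002,0.042],"delta_rot": [0,0,0]},{"slide": [-0.001,0.002,0.05],"delta_rot": [0,0,0]},{"slide": [-0.001,0.002,0.055],"delta_rot": [0,0,0]},{"slide": [-0.001,0.002,0.057],"delta_rot": [0,0,0]},{"slide": [-0.001,0.002,0.059],"delta_rot": [0,0,0]},{"slide": [-0.001,0.002,0.059],"delta_rot": [0,0,0]},{"slide": [-0.001,0.002,0.059],"delta_rot": [0,0,0]}]}}

```text
t: 9.35
eef_pos: [0.4831, -0.1723, 0.0256]
tool_rot: [0.0, 0.66, 0.751, 0.0]
ft_force: [-0.1, 0.2, -0.5]
finger_gap: 0.342
finger_force: 24.9
```

```bash
python3 go.py .481,-.171,.024,1.7
```

```text
9.35 [ 0.4831 -0.1723  0.0256] f [-0.1  0.2 -0.5] gap 0.342 24.9
.481,-.171,.024,1.7 slide [ 0.0016 -0.0019  0.0016] rot [ 0.  0. -0.]
```

Request:
{"method": "apply_moves", "body": {"increments": [{"slide": [0.001,-0.002,0.0005],"delta_rot": [0,0,0]},{"slide": [0.001,-0.002,0.001],"delta_rot": [0,0,0]},{"slide": [0.001,-0.002,0.0015],"delta_rot": [0,0,0]},{"slide": [0.001,-0.002,0.002],"delta_rot": [0,0,0]},{"slide": [0.001,-0.002,0.002],"delta_rot": [0,0,0]}]}}

```text
t: 9.85
eef_pos: [0.4804, -0.1714, 0.0244]
tool_rot: [0.0, 0.66, 0.751, -0.0]
ft_force: [-2.5, 1.1, 10.6]
finger_gap: 0.344
finger_force: 26.0
```

Contact (10 N), so I'll open and lift.

Request:
{"method": "apply_moves", "body": {"increments": [{"slide": [0,0,-0.001],"delta_rot": [0,0,0]},{"slide": [0,0,-0.001],"delta_rot": [0,0,0]},{"slide": [0,0,-0.001],"delta_rot": [0,0,0]},{"slide": [0,0,-0.001],"delta_rot": [0,0,0]},{"slide": [0,0,-0.001],"delta_rot": [0,0,0]},{"slide": [0,0,-0.02],"delta_rot": [0,0,0]},{"slide": [0,0,-0.05],"delta_rot": [0,0,0]},{"slide": [0,0,-0.09],"delta_rot": [0,0,0]},{"slide": [0,0,-0.13],"delta_rot": [0,0,0]},{"slide": [0,0,-0.13],"delta_rot": [0,0,0]}], "claw": 0.75}}

```text
t: 10.85
eef_pos: [0.4846, -0.1732, 0.1586]
tool_rot: [0.005, 0.66, 0.751, 0.002]
ft_force: [1.5, 0.1, -0.7]
finger_gap: 0.746
finger_force: 0.0
```

```bash
python3 go.py .477,.202,.154,2.2 .453,.0686,.154,.347;python3 - <<'E'
from h import *
cv2.imwrite("pics/w5.png",optics.get_image("wrist")[:,:,::-1])
E
```

```text
10.85 [ 0.4846 -0.1732  0.1586] f [ 1.5  0.1 -0.7] gap 0.746 0.0
.477,.202,.154,2.2 slide [0.373  0.0407 0.0028] rot [ 0.008  0.008 -0.5  ]
.453,.0686,.154,.347 slide [ 0.2438 -0.0003  0.0031] rot [ 0.012 -0.002  1.353]
```

View pics/w5.png

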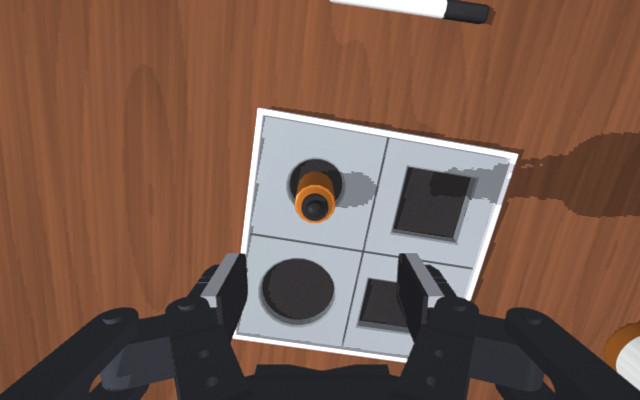

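Dropper stands in the small hole (315,195), upright. Next is the flat-lid jar.

Request:
{"method": "apply_moves", "body": {"increments": [{"slide": [0.05,0.006,0],"delta_rot": [0,0,-0.05]},{"slide": [0.09,0.011,0],"delta_rot": [0,0,-0.1]},{"slide": [0.13,0.015,0],"delta_rot": [0,0,-0.15]},{"slide": [0.17,0.02,0],"delta_rot": [0,0,-0.2]},{"slide": [0.21,0.025,0],"delta_rot": [0,0,-0.25]},{"slide": [0.25,0.03,0],"delta_rot": [0,0,-0.3]},{"slide": [0.29,0.035,0],"delta_rot": [0,0,-0.35]},{"slide": [0.33,0.04,0],"delta_rot": [0,0,-0.4]},{"slide": [0.36,0.043,0],"delta_rot": [0,0,-0.45]},{"slide": [0.371,0.044,0],"delta_rot": [0,0,-0.5]},{"slide": [0.371,0.044,0],"delta_rot": [0,0,-0.5]},{"slide": [0.371,0.044,0],"delta_rot": [0,0,-0.5]},{"slide": [0.371,0.044,0],"delta_rot": [0,0,-0.5]},{"slide": [0.371,0.044,0],"delta_rot": [0,0,-0.5]}], "claw": 0.97}}

```text
t: 12.3
eef_pos: [0.4766, 0.2008, 0.1532]
tool_rot: [-0.0, 0.455, 0.891, -0.0]
ft_force: [0.8, -0.5, 0.6]
finger_gap: 0.971
finger_force: 0.0
```

```bash
python3 go.py .477,.202,.012,2.2;python3 - <<'E'
from h import *
im=optics.get_image("wrist");hsv=cv2.cvtColor(im,cv2.COLOR_RGB2HSV)
cv2.imwrite("pics/w6.png",im[:,:,::-1])
lid=((hsv[...,0]>90)&(hsv[...,0]<115)&(hsv[...,1]>9)&(hsv[...,1]<70)&(hsv[...,2]>90)).astype(np.uint8)
lid=cv2.morphologyEx(lid,cv2.MORPH_OPEN,np.ones((3,3)))
for c in cv2.findContours(lid,cv2.RETR_EXTERNAL,cv2.CHAIN_APPROX_NONE)[0]:
    if cv2.contourArea(c)>800:
        print(c[:,0].mean(0),cv2.fitEllipse((cast("wrist",c[:,0],.058)[:,:2]*1000).astype(np.float32)))
E
```

```text
12.3 [0.4766 0.2008 0.1532] f [ 0.8 -0.5  0.6] gap 0.971 0.0
.477,.202,.012,2.2 slide [0.0008 0.0011 0.1412] rot [-0.001  0.    -0.002]
[224.47580645 326.80645161] ((473.90203857421875, 75.56375122070312), (22.417633056640625, 45.19743347167969), 11.981810569763184)
[321.77560976 201.35121951] ((476.0224914550781, 202.68899536132812), (50.60456848144531, 52.25857925415039), 30.648014068603516)
```

View pics/w6.png

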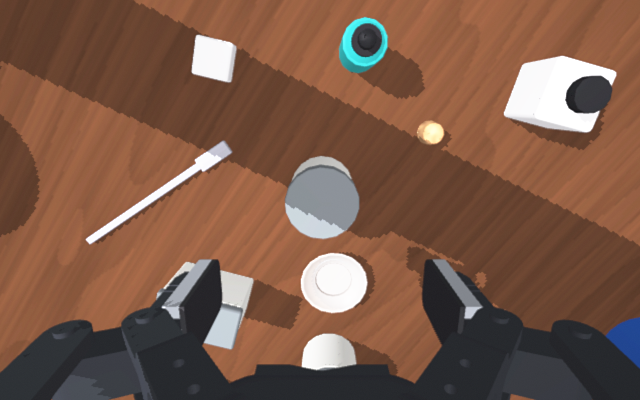

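The jar lid is at (322,201), centred at (0.476,0.2025) and in line. I'll descend and grip.

Request:
{"method": "apply_moves", "body": {"increments": [{"slide": [0.001,0,0.03],"delta_rot": [0,0,0]},{"slide": [0.001,0,0.06],"delta_rot": [0,0,0]},{"slide": [0.001,0,0.09],"delta_rot": [0,0,0]},{"slide": [0.001,0,0.12],"delta_rot": [0,0,0]},{"slide": [0.001,0,0.135],"delta_rot": [0,0,0]},{"slide": [0.001,0,0.142],"delta_rot": [0,0,0]},{"slide": [0.001,0,0.142],"delta_rot": [0,0,0]},{"slide": [0.001,0,0.142],"delta_rot": [0,0,0]}]}}

```text
t: 13.15
eef_pos: [0.4768, 0.2028, 0.012]
tool_rot: [0.0, 0.454, 0.891, 0.0]
ft_force: [-0.0, 0.7, 0.6]
finger_gap: 0.965
finger_force: 0.0
```

Request:
{"method": "apply_moves", "body": {"increments": [{"slide": [0,0,0],"delta_rot": [0,0,0]},{"slide": [0,0,0],"delta_rot": [0,0,0]},{"slide": [0,0,0],"delta_rot": [0,0,0]},{"slide": [0,0,0],"delta_rot": [0,0,0]},{"slide": [0,0,0],"delta_rot": [0,0,0]},{"slide": [0,0,0],"delta_rot": [0,0,0]},{"slide": [0,0,0],"delta_rot": [0,0,0]},{"slide": [0,0,0],"delta_rot": [0,0,0]}], "claw": 0.0, "squeeze": 35}}

```text
t: 13.95
eef_pos: [0.4767, 0.2031, 0.0125]
tool_rot: [0.001, 0.454, 0.891, 0.001]
ft_force: [-0.1, -1.1, 6.2]
finger_gap: 0.603
finger_force: 35.6
```

Request:
{"method": "apply_moves", "body": {"increments": [{"slide": [0,0,-0.02],"delta_rot": [0,0,0]},{"slide": [0,0,-0.05],"delta_rot": [0,0,0]},{"slide": [0,0,-0.08],"delta_rot": [0,0,0]},{"slide": [0,0,-0.11],"delta_rot": [0,0,0]},{"slide": [0,0,-0.13],"delta_rot": [0,0,0]},{"slide": [0,0,-0.142],"delta_rot": [0,0,0]},{"slide": [0,0,-0.142],"delta_rot": [0,0,0]},{"slide": [0,0,-0.142],"delta_rot": [0,0,0]}]}}

```text
t: 14.75
eef_pos: [0.4755, 0.2028, 0.1528]
tool_rot: [-0.0, 0.454, 0.891, -0.0]
ft_force: [0.0, 0.1, -1.7]
finger_gap: 0.606
finger_force: 37.0
```

```bash
python3 go.py .477,-.271,.153,2.2
```

```text
14.75 [0.4755 0.2028 0.1528] f [ 0.   0.1 -1.7] gap 0.606 37.0
.477,-.271,.153,2.2 slide [-3.840e-01 -2.775e-01 -1.000e-04] rot [-0.001 -0.    -0.   ]
```

Request:
{"method": "apply_moves", "body": {"increments": [{"slide": [-0.025,-0.018,0],"delta_rot": [0,0,0]},{"slide": [-0.055,-0.04,0],"delta_rot": [0,0,0]},{"slide": [-0.085,-0.061,0],"delta_rot": [0,0,0]},{"slide": [-0.115,-0.083,0],"delta_rot": [0,0,0]},{"slide": [-0.145,-0.105,0],"delta_rot": [0,0,0]},{"slide": [-0.175,-0.126,0],"delta_rot": [0,0,0]},{"slide": [-0.205,-0.148,0],"delta_rot": [0,0,0]},{"slide": [-0.235,-0.17,0],"delta_rot": [0,0,0]},{"slide": [-0.265,-0.191,0],"delta_rot": [0,0,0]},{"slide": [-0.295,-0.213,0],"delta_rot": [0,0,0]},{"slide": [-0.325,-0.235,0],"delta_rot": [0,0,0]},{"slide": [-0.355,-0.256,0],"delta_rot": [0,0,0]},{"slide": [-0.375,-0.271,0],"delta_rot": [0,0,0]},{"slide": [-0.384,-0.277,0],"delta_rot": [0,0,0]},{"slide": [-0.384,-0.277,0.02],"delta_rot": [0,0,0]},{"slide": [-0.384,-0.277,0.05],"delta_rot": [0,0,0]},{"slide": [-0.384,-0.277,0.08],"delta_rot": [0,0,0]},{"slide": [-0.384,-0.277,0.09],"delta_rot": [0,0,0]},{"slide": [-0.384,-0.277,0.09],"delta_rot": [0,0,0]},{"slide": [-0.384,-0.277,0.09],"delta_rot": [0,0,0]}]}}

```text
t: 16.75
eef_pos: [0.4784, -0.2703, 0.0636]
tool_rot: [0.0, 0.453, 0.891, 0.0]
ft_force: [-0.3, -0.4, -1.0]
finger_gap: 0.602
finger_force: 37.0
```

```bash
python3 go.py .477,-.271,.0215,2.2;python3 - <<'E'
from h import *
cv2.imwrite("pics/w7.png",optics.get_image("wrist")[:,:,::-1])
E
```

```text
16.75 [ 0.4784 -0.2703  0.0636] f [-0.3 -0.4 -1. ] gap 0.602 37.0
.477,-.271,.0215,2.2 slide [ 0.0003 -0.0015  0.0421] rot [ 0. -0.  0.]
```

View pics/w7.png

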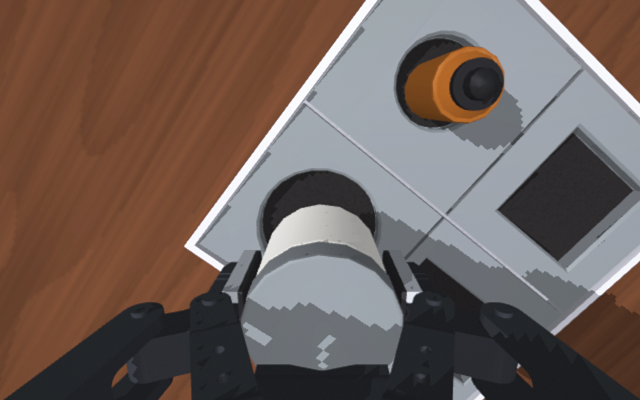

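The jar is over the large hole with a straight hang. I'll lower it.

Request:
{"method": "apply_moves", "body": {"increments": [{"slide": [0,-0.001,0.012],"delta_rot": [0,0,0]},{"slide": [0,-0.001,0.023],"delta_rot": [0,0,0]},{"slide": [0,-0.001,0.031],"delta_rot": [0,0,0]},{"slide": [0,-0.001,0.036],"delta_rot": [0,0,0]},{"slide": [0,-0.001,0.039],"delta_rot": [0,0,0]},{"slide": [0,-0.001,0.041],"delta_rot": [0,0,0]},{"slide": [0,-0.001,0.042],"delta_rot": [0,0,0]},{"slide": [0,-0.001,0.042],"delta_rot": [0,0,0]}]}}

```text
t: 17.6
eef_pos: [0.4774, -0.2713, 0.0216]
tool_rot: [0.0, 0.454, 0.891, -0.0]
ft_force: [0.5, -0.4, -0.8]
finger_gap: 0.604
finger_force: 37.0
```

Request:
{"method": "apply_moves", "body": {"increments": [{"slide": [0,0,0.0005],"delta_rot": [0,0,0]},{"slide": [0,0,0.001],"delta_rot": [0,0,0]},{"slide": [0,0,0.001],"delta_rot": [0,0,0]},{"slide": [0,0,0.001],"delta_rot": [0,0,0]}]}}

```text
t: 18.0
eef_pos: [0.4774, -0.2713, 0.0215]
tool_rot: [0.001, 0.454, 0.891, -0.0]
ft_force: [-2.1, 1.0, 8.2]
finger_gap: 0.605
finger_force: 37.5
```

Touched down, so I'll release, lift and head to the oblong jar.

Request:
{"method": "apply_moves", "body": {"increments": [{"slide": [0,0,-0.001],"delta_rot": [0,0,0]},{"slide": [0,0,-0.001],"delta_rot": [0,0,0]},{"slide": [0,0,-0.001],"delta_rot": [0,0,0]},{"slide": [0,0,-0.001],"delta_rot": [0,0,0]},{"slide": [0,0,-0.001],"delta_rot": [0,0,0]},{"slide": [0,0,-0.001],"delta_rot": [0,0,0]},{"slide": [0,0,-0.02],"delta_rot": [0,0,0]},{"slide": [0,0,-0.05],"delta_rot": [0,0,0]},{"slide": [0,0,-0.09],"delta_rot": [0,0,0]},{"slide": [0,0,-0.131],"delta_rot": [0,0,0]},{"slide": [0,0,-0.131],"delta_rot": [0,0,0]},{"slide": [0,0,-0.131],"delta_rot": [0,0,0]},{"slide": [0,0,-0.131],"delta_rot": [0,0,0]}], "claw": 0.9}}

```text
t: 19.3
eef_pos: [0.4762, -0.2705, 0.1502]
tool_rot: [-0.001, 0.454, 0.891, 0.0]
ft_force: [-0.3, 0.6, -0.7]
finger_gap: 0.902
finger_force: 0.0
```

```bash
python3 go.py .453,.0686,.153,.347
```

```text
19.3 [ 0.4762 -0.2705  0.1502] f [-0.3  0.6 -0.7] gap 0.902 0.0
.453,.0686,.153,.347 slide [ 0.2878  0.1808 -0.0023] rot [-3.000e-03 -1.000e-03  1.853e+00]
```

Request:
{"method": "apply_moves", "body": {"increments": [{"slide": [0.02,0.013,0],"delta_rot": [0,0,0.13]},{"slide": [0.045,0.028,0],"delta_rot": [0,0,0.27]},{"slide": [0.07,0.044,0],"delta_rot": [0,0,0.4]},{"slide": [0.095,0.06,0],"delta_rot": [0,0,0.53]},{"slide": [0.12,0.075,0],"delta_rot": [0,0,0.66]},{"slide": [0.145,0.091,0],"delta_rot": [0,0,0.8]},{"slide": [0.17,0.107,0],"delta_rot": [0,0,0.93]},{"slide": [0.195,0.122,0],"delta_rot": [0,0,1.06]},{"slide": [0.22,0.138,0],"delta_rot": [0,0,1.2]},{"slide": [0.24,0.151,0],"delta_rot": [0,0,1.33]},{"slide": [0.26,0.163,0],"delta_rot": [0,0,1.46]},{"slide": [0.275,0.173,0],"delta_rot": [0,0,1.6]},{"slide": [0.285,0.179,0],"delta_rot": [0,0,1.73]},{"slide": [0.288,0.181,0],"delta_rot": [0,0,1.853]},{"slide": [0.288,0.181,0],"delta_rot": [0,0,1.853]},{"slide": [0.288,0.181,0],"delta_rot": [0,0,1.853]},{"slide": [0.288,0.181,0],"delta_rot": [0,0,1.853]}], "claw": 0.8}}

```text
t: 21.0
eef_pos: [0.4536, 0.0679, 0.1506]
tool_rot: [-0.0, 0.985, 0.173, -0.001]
ft_force: [0.2, 0.1, 0.5]
finger_gap: 0.804
finger_force: 0.0
```

```bash
python3 go.py .453,.0686,.011,.347;python3 - <<'E'
from h import *
im=optics.get_image("wrist");hsv=cv2.cvtColor(im,cv2.COLOR_RGB2HSV)
cv2.imwrite("pics/w8.png",im[:,:,::-1])
lid=((hsv[...,0]>90)&(hsv[...,0]<115)&(hsv[...,1]>9)&(hsv[...,1]<70)&(hsv[...,2]>90)).astype(np.uint8)
lid=cv2.morphologyEx(lid,cv2.MORPH_OPEN,np.ones((3,3)))
for c in cv2.findContours(lid,cv2.RETR_EXTERNAL,cv2.CHAIN_APPROX_NONE)[0]:
    if cv2.contourArea(c)>800:
        print(c[:,0].mean(0),cv2.minAreaRect((cast("wrist",c[:,0],.058)[:,:2]*1000).astype(np.float32)))
E
```

```text
21.0 [0.4536 0.0679 0.1506] f [0.2 0.1 0.5] gap 0.804 0.0
.453,.0686,.011,.347 slide [-1.000e-04 -8.000e-04  1.396e-01] rot [-0.     0.002  0.001]
[321.92279412 206.18014706] ((453.729736328125, 67.15538024902344), (64.73455810546875, 34.94408416748047), 19.940380096435547)
[601.60233918 232.0628655 ] ((493.4112548828125, -112.85944366455078), (180.16873168945312, 86.00874328613281), 33.86964797973633)
[395.85517241  24.91724138] ((574.287841796875, 63.24884033203125), (35.050941467285156, 51.90410614013672), 19.921630859375)
```

View pics/w8.png

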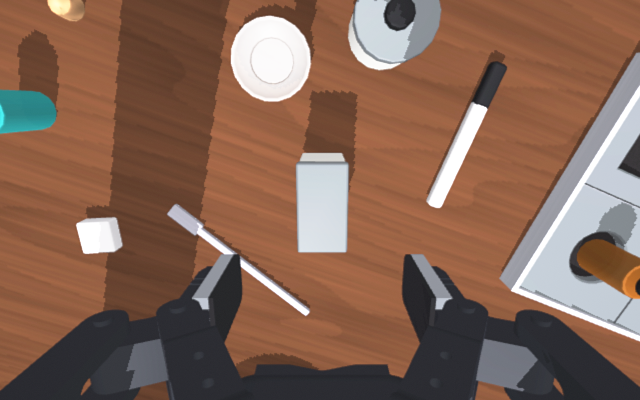

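The oblong jar is at (322,206), aligned with the fingers, and the spatula clears. I'll descend and grip.

Request:
{"method": "apply_moves", "body": {"increments": [{"slide": [0,0,0.03],"delta_rot": [0,0,0]},{"slide": [0,0,0.06],"delta_rot": [0,0,0]},{"slide": [0,0,0.09],"delta_rot": [0,0,0]},{"slide": [0,0,0.12],"delta_rot": [0,0,0]},{"slide": [0,0,0.135],"delta_rot": [0,0,0]},{"slide": [0,0,0.139],"delta_rot": [0,0,0]},{"slide": [0,0,0.139],"delta_rot": [0,0,0]},{"slide": [0,0,0.139],"delta_rot": [0,0,0]}]}}

```text
t: 21.85
eef_pos: [0.4549, 0.0681, 0.013]
tool_rot: [0.0, 0.985, 0.173, 0.001]
ft_force: [0.5, -0.4, 0.4]
finger_gap: 0.798
finger_force: 0.0
```

Request:
{"method": "apply_moves", "body": {"increments": [{"slide": [0,0,0],"delta_rot": [0,0,0]},{"slide": [0,0,0],"delta_rot": [0,0,0]},{"slide": [0,0,0],"delta_rot": [0,0,0]},{"slide": [0,0,0],"delta_rot": [0,0,0]},{"slide": [0,0,0],"delta_rot": [0,0,0]},{"slide": [0,0,0],"delta_rot": [0,0,0]},{"slide": [0,0,0],"delta_rot": [0,0,0]},{"slide": [0,0,0],"delta_rot": [0,0,0]}], "claw": 0.0, "squeeze": 35}}

```text
t: 22.65
eef_pos: [0.4548, 0.0682, 0.0133]
tool_rot: [0.0, 0.985, 0.173, 0.001]
ft_force: [-1.0, -0.6, 4.9]
finger_gap: 0.408
finger_force: 34.2
```

Request:
{"method": "apply_moves", "body": {"increments": [{"slide": [0,0,-0.02],"delta_rot": [0,0,0]},{"slide": [0,0,-0.05],"delta_rot": [0,0,0]},{"slide": [0,0,-0.08],"delta_rot": [0,0,0]},{"slide": [0,0,-0.11],"delta_rot": [0,0,0]},{"slide": [0,0,-0.13],"delta_rot": [0,0,0]},{"slide": [0,0,-0.142],"delta_rot": [0,0,0]},{"slide": [0,0,-0.142],"delta_rot": [0,0,0]},{"slide": [0,0,-0.142],"delta_rot": [0,0,0]}]}}

```text
t: 23.45
eef_pos: [0.4536, 0.0682, 0.1541]
tool_rot: [-0.0, 0.985, 0.173, -0.0]
ft_force: [-0.1, 0.6, -1.8]
finger_gap: 0.399
finger_force: 36.2
```

```bash
python3 go.py .577,-.275,.153,-.04
```

```text
23.45 [0.4536 0.0682 0.1541] f [-0.1  0.6 -1.8] gap 0.399 36.2
.577,-.275,.153,-.04 slide [-0.0006  0.3647  0.0011] rot [-0.     0.     0.387]
```

Request:
{"method": "apply_moves", "body": {"increments": [{"slide": [0,0.02,0],"delta_rot": [0,0,0.02]},{"slide": [0,0.05,0],"delta_rot": [0,0,0.05]},{"slide": [0,0.08,0],"delta_rot": [0,0,0.085]},{"slide": [0,0.11,0],"delta_rot": [0,0,0.12]},{"slide": [0,0.14,0],"delta_rot": [0,0,0.15]},{"slide": [0,0.17,0],"delta_rot": [0,0,0.18]},{"slide": [0,0.2,0],"delta_rot": [0,0,0.21]},{"slide": [0,0.23,0],"delta_rot": [0,0,0.245]},{"slide": [0,0.26,0],"delta_rot": [0,0,0.275]},{"slide": [0,0.29,0],"delta_rot": [0,0,0.31]},{"slide": [0,0.32,0],"delta_rot": [0,0,0.34]},{"slide": [0,0.35,0],"delta_rot": [0,0,0.37]},{"slide": [0,0.365,0],"delta_rot": [0,0,0.387]},{"slide": [0,0.365,0],"delta_rot": [0,0,0.387]},{"slide": [0,0.365,0.02],"delta_rot": [0,0,0.387]},{"slide": [0,0.365,0.05],"delta_rot": [0,0,0.387]},{"slide": [0,0.365,0.08],"delta_rot": [0,0,0.387]},{"slide": [0,0.365,0.09],"delta_rot": [0,0,0.387]},{"slide": [0,0.365,0.09],"delta_rot": [0,0,0.387]},{"slide": [0,0.365,0.09],"delta_rot": [0,0,0.387]}]}}

```text
t: 25.45
eef_pos: [0.5786, -0.2746, 0.065]
tool_rot: [0.0, 1.0, -0.02, 0.0]
ft_force: [-0.2, 0.2, -1.4]
finger_gap: 0.404
finger_force: 36.2
```

```bash
python3 go.py .577,-.275,.022,-.04;python3 - <<'E'
from h import *
cv2.imwrite("pics/w9.png",optics.get_image("wrist")[:,:,::-1])
E
```

```text
25.45 [ 0.5786 -0.2746  0.065 ] f [-0.2  0.2 -1.4] gap 0.404 36.2
.577,-.275,.022,-.04 slide [-0.0016  0.0004  0.043 ] rot [ 0.    -0.001  0.   ]
```

View pics/w9.png

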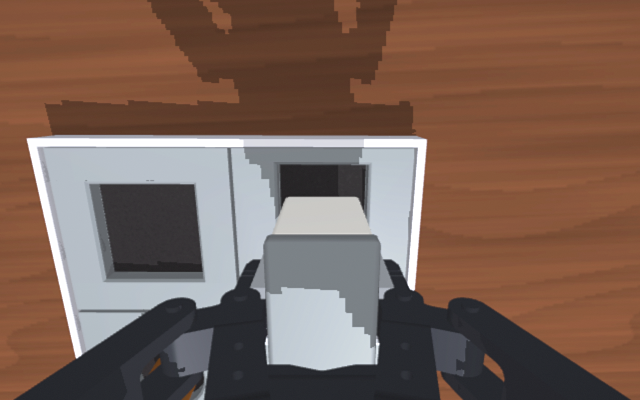

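The oblong jar is square over its hole, so I'll lower it.

Request:
{"method": "apply_moves", "body": {"increments": [{"slide": [-0.001,0,0.012],"delta_rot": [0,0,0]},{"slide": [-0.001,0,0.023],"delta_rot": [0,0,0]},{"slide": [-0.001,0,0.031],"delta_rot": [0,0,0]},{"slide": [-0.001,0,0.036],"delta_rot": [0,0,0]},{"slide": [-0.001,0,0.039],"delta_rot": [0,0,0]},{"slide": [-0.001,0,0.041],"delta_rot": [0,0,0]},{"slide": [-0.001,0,0.042],"delta_rot": [0,0,0]},{"slide": [-0.001,0,0.042],"delta_rot": [0,0,0]}]}}

```text
t: 26.3
eef_pos: [0.5773, -0.2751, 0.0225]
tool_rot: [0.0, 1.0, -0.02, 0.0]
ft_force: [0.2, -1.0, -1.7]
finger_gap: 0.402
finger_force: 36.2
```

Request:
{"method": "apply_moves", "body": {"increments": [{"slide": [0,0,0.0005],"delta_rot": [0,0,0]},{"slide": [0,0,0.001],"delta_rot": [0,0,0]},{"slide": [0,0,0.001],"delta_rot": [0,0,0]}]}}

```text
t: 26.6
eef_pos: [0.5776, -0.2752, 0.0223]
tool_rot: [0.0, 1.0, -0.02, 0.001]
ft_force: [-1.4, 0.3, 5.2]
finger_gap: 0.404
finger_force: 35.0
```

Request:
{"method": "apply_moves", "body": {"increments": [{"slide": [0,0,-0.0005],"delta_rot": [0,0,0]},{"slide": [0,0,-0.0005],"delta_rot": [0,0,0]},{"slide": [0,0,-0.0005],"delta_rot": [0,0,0]},{"slide": [0,0,-0.0005],"delta_rot": [0,0,0]},{"slide": [0,0,-0.0005],"delta_rot": [0,0,0]},{"slide": [0,0,-0.0005],"delta_rot": [0,0,0]},{"slide": [0,0,-0.02],"delta_rot": [0,0,0]},{"slide": [0,0,-0.05],"delta_rot": [0,0,0]},{"slide": [0,0,-0.09],"delta_rot": [0,0,0]},{"slide": [0,0,-0.131],"delta_rot": [0,0,0]},{"slide": [0,0,-0.131],"delta_rot": [0,0,0]},{"slide": [0,0,-0.131],"delta_rot": [0,0,0]},{"slide": [0,0,-0.131],"delta_rot": [0,0,0]}], "claw": 0.75}}

```text
t: 27.9
eef_pos: [0.5762, -0.2745, 0.1512]
tool_rot: [-0.001, 1.0, -0.02, -0.001]
ft_force: [-0.1, 0.6, -0.4]
finger_gap: 0.744
finger_force: 0.0
```

```bash
python3 go.py .572,.360,.153,.358
```

```text
27.9 [ 0.5762 -0.2745  0.1512] f [-0.1  0.6 -0.4] gap 0.744 0.0
.572,.360,.153,.358 slide [-0.0297 -0.6338 -0.0011] rot [-0.001  0.002 -0.398]
```

Request:
{"method": "apply_moves", "body": {"increments": [{"slide": [-0.001,-0.03,0],"delta_rot": [0,0,-0.02]},{"slide": [-0.003,-0.07,0],"delta_rot": [0,0,-0.05]},{"slide": [-0.005,-0.11,0],"delta_rot": [0,0,-0.07]},{"slide": [-0.007,-0.15,0],"delta_rot": [0,0,-0.1]},{"slide": [-0.009,-0.19,0],"delta_rot": [0,0,-0.12]},{"slide": [-0.011,-0.23,0],"delta_rot": [0,0,-0.15]},{"slide": [-0.013,-0.27,0],"delta_rot": [0,0,-0.17]},{"slide": [-0.015,-0.31,0],"delta_rot": [0,0,-0.2]},{"slide": [-0.017,-0.35,0],"delta_rot": [0,0,-0.22]},{"slide": [-0.019,-0.39,0],"delta_rot": [0,0,-0.25]},{"slide": [-0.021,-0.43,0],"delta_rot": [0,0,-0.27]},{"slide": [-0.023,-0.47,0],"delta_rot": [0,0,-0.3]},{"slide": [-0.025,-0.51,0],"delta_rot": [0,0,-0.32]},{"slide": [-0.027,-0.55,0],"delta_rot": [0,0,-0.35]},{"slide": [-0.028,-0.59,0],"delta_rot": [0,0,-0.37]},{"slide": [-0.029,-0.62,0],"delta_rot": [0,0,-0.39]},{"slide": [-0.03,-0.634,0],"delta_rot": [0,0,-0.398]},{"slide": [-0.03,-0.634,0],"delta_rot": [0,0,-0.398]},{"slide": [-0.03,-0.634,0],"delta_rot": [0,0,-0.398]},{"slide": [-0.03,-0.634,0],"delta_rot": [0,0,-0.398]}], "claw": 0.9}}

```text
t: 29.9
eef_pos: [0.5725, 0.3577, 0.1518]
tool_rot: [0.001, 0.984, 0.177, -0.001]
ft_force: [-0.3, -0.5, 0.2]
finger_gap: 0.897
finger_force: 0.0
```

```bash
python3 go.py .572,.360,.013,.358;python3 - <<'E'
from h import *
im=optics.get_image("wrist");hsv=cv2.cvtColor(im,cv2.COLOR_RGB2HSV)
cv2.imwrite("pics/w10.png",im[:,:,::-1])
m=((hsv[...,2]<85)&(hsv[...,1]<90)).astype(np.uint8);m[:100]=0;m[235:]=0;m[:,250:]=m[:,250:];m[:,:260]=0;m[:,390:]=0
c=max(cv2.findContours(m,cv2.RETR_EXTERNAL,cv2.CHAIN_APPROX_NONE)[0],key=cv2.contourArea)[:,0]
print(c.mean(0),cv2.fitEllipse((cast("wrist",c,.062)[:,:2]*1000).astype(np.float32)))
E
```

```text
29.9 [0.5725 0.3577 0.1518] f [-0.3 -0.5  0.2] gap 0.897 0.0
.572,.360,.013,.358 slide [ 0.0006 -0.0025  0.1388] rot [ 0.001  0.002 -0.002]
[314.57142857 209.16541353] ((573.9124145507812, 362.06341552734375), (21.02569580078125, 22.359439849853516), 107.08685302734375)
```

View pics/w10.png

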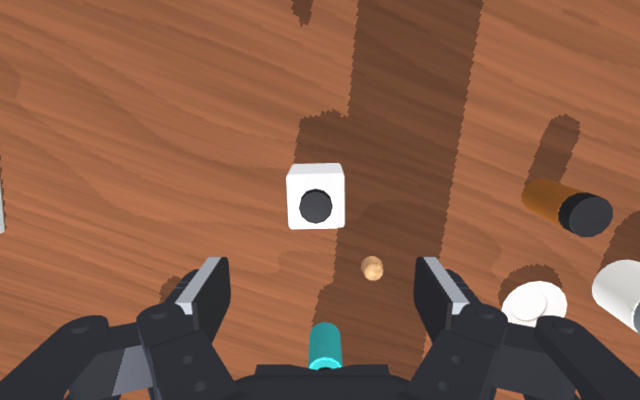

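The square bottle's cap is at (315,209), square to the fingers and 3 mm off along -y. I'll correct that, descend and grip.

Request:
{"method": "apply_moves", "body": {"increments": [{"slide": [0.001,-0.003,0.03],"delta_rot": [0,0,0]},{"slide": [0.001,-0.003,0.06],"delta_rot": [0,0,0]},{"slide": [0.001,-0.003,0.09],"delta_rot": [0,0,0]},{"slide": [0.001,-0.003,0.12],"delta_rot": [0,0,0]},{"slide": [0.001,-0.003,0.135],"delta_rot": [0,0,0]},{"slide": [0.001,-0.003,0.14],"delta_rot": [0,0,0]},{"slide": [0.001,-0.003,0.14],"delta_rot": [0,0,0]},{"slide": [0.001,-0.003,0.14],"delta_rot": [0,0,0]}]}}

```text
t: 30.75
eef_pos: [0.5738, 0.3632, 0.0138]
tool_rot: [-0.0, 0.984, 0.178, 0.001]
ft_force: [0.1, 0.2, -0.4]
finger_gap: 0.903
finger_force: 0.0
```

Request:
{"method": "apply_moves", "body": {"increments": [{"slide": [0,0,0],"delta_rot": [0,0,0]},{"slide": [0,0,0],"delta_rot": [0,0,0]},{"slide": [0,0,0],"delta_rot": [0,0,0]},{"slide": [0,0,0],"delta_rot": [0,0,0]},{"slide": [0,0,0],"delta_rot": [0,0,0]},{"slide": [0,0,0],"delta_rot": [0,0,0]},{"slide": [0,0,0],"delta_rot": [0,0,0]},{"slide": [0,0,0],"delta_rot": [0,0,0]}], "claw": 0.0, "squeeze": 35}}

```text
t: 31.55
eef_pos: [0.5733, 0.3634, 0.0137]
tool_rot: [-0.0, 0.984, 0.178, 0.001]
ft_force: [-0.3, 0.6, 5.4]
finger_gap: 0.489
finger_force: 36.5
```

Request:
{"method": "apply_moves", "body": {"increments": [{"slide": [0,0,-0.02],"delta_rot": [0,0,0]},{"slide": [0,0,-0.05],"delta_rot": [0,0,0]},{"slide": [0,0,-0.08],"delta_rot": [0,0,0]},{"slide": [0,0,-0.11],"delta_rot": [0,0,0]},{"slide": [0,0,-0.13],"delta_rot": [0,0,0]},{"slide": [0,0,-0.15],"delta_rot": [0,0,0]},{"slide": [0,0,-0.15],"delta_rot": [0,0,0]},{"slide": [0,0,-0.15],"delta_rot": [0,0,0]}]}}

```text
t: 32.35
eef_pos: [0.5723, 0.3628, 0.162]
tool_rot: [-0.0, 0.984, 0.178, -0.0]
ft_force: [-0.4, -0.2, -1.9]
finger_gap: 0.485
finger_force: 35.8
```

```bash
python3 go.py .581,-.175,.16,-.04
```

```text
32.35 [0.5723 0.3628 0.162 ] f [-0.4 -0.2 -1.9] gap 0.485 35.8
.581,-.175,.16,-.04 slide [-0.1802  0.5068  0.002 ] rot [-0.     0.     0.398]
```

Request:
{"method": "apply_moves", "body": {"increments": [{"slide": [-0.009,0.025,0],"delta_rot": [0,0,0.02]},{"slide": [-0.021,0.06,0],"delta_rot": [0,0,0.05]},{"slide": [-0.034,0.095,0],"delta_rot": [0,0,0.08]},{"slide": [-0.046,0.13,0],"delta_rot": [0,0,0.1]},{"slide": [-0.059,0.165,0],"delta_rot": [0,0,0.13]},{"slide": [-0.071,0.2,0],"delta_rot": [0,0,0.16]},{"slide": [-0.084,0.235,0],"delta_rot": [0,0,0.19]},{"slide": [-0.096,0.27,0],"delta_rot": [0,0,0.21]},{"slide": [-0.108,0.305,0],"delta_rot": [0,0,0.24]},{"slide": [-0.121,0.34,0],"delta_rot": [0,0,0.27]},{"slide": [-0.133,0.375,0],"delta_rot": [0,0,0.3]},{"slide": [-0.146,0.41,0],"delta_rot": [0,0,0.32]},{"slide": [-0.158,0.445,0],"delta_rot": [0,0,0.35]},{"slide": [-0.17,0.48,0],"delta_rot": [0,0,0.38]},{"slide": [-0.177,0.5,0],"delta_rot": [0,0,0.398]},{"slide": [-0.18,0.507,0],"delta_rot": [0,0,0.398]},{"slide": [-0.18,0.507,0],"delta_rot": [0,0,0.398]},{"slide": [-0.18,0.507,0.03],"delta_rot": [0,0,0.398]},{"slide": [-0.18,0.507,0.06],"delta_rot": [0,0,0.398]},{"slide": [-0.18,0.507,0.06],"delta_rot": [0,0,0.398]}]}}

```text
t: 34.35
eef_pos: [0.5775, -0.1719, 0.0979]
tool_rot: [-0.002, 1.0, -0.019, -0.005]
ft_force: [-0.9, 0.6, -1.0]
finger_gap: 0.484
finger_force: 35.8
```

```bash
python3 go.py .581,-.175,.0235,-.04
```

```text
34.35 [ 0.5775 -0.1719  0.0979] f [-0.9  0.6 -1. ] gap 0.484 35.8
.581,-.175,.0235,-.04 slide [0.0043 0.0033 0.0744] rot [-0.004  0.01   0.001]
```

Request:
{"method": "apply_moves", "body": {"increments": [{"slide": [0,0,0],"delta_rot": [0,0,0]},{"slide": [0,0,0.015],"delta_rot": [0,0,0]},{"slide": [0,0,0.03],"delta_rot": [0,0,0]},{"slide": [0,0,0.045],"delta_rot": [0,0,0]},{"slide": [0,0,0.057],"delta_rot": [0,0,0]},{"slide": [0,0,0.065],"delta_rot": [0,0,0]},{"slide": [0,0,0.07],"delta_rot": [0,0,0]},{"slide": [0,0,0.074],"delta_rot": [0,0,0]},{"slide": [0,0,0.076],"delta_rot": [0,0,0]},{"slide": [0,0,0.076],"delta_rot": [0,0,0]}]}}

```text
t: 35.35
eef_pos: [0.5816, -0.1751, 0.0263]
tool_rot: [0.0, 1.0, -0.02, 0.0]
ft_force: [-0.5, -1.0, -1.0]
finger_gap: 0.485
finger_force: 35.8
```

```bash
python3 go.py .581,-.175,.0235,-.04
```

```text
35.35 [ 0.5816 -0.1751  0.0263] f [-0.5 -1.  -1. ] gap 0.485 35.8
.581,-.175,.0235,-.04 slide [-0.0006 -0.0001  0.0028] rot [ 0. -0. -0.]
```

Request:
{"method": "apply_moves", "body": {"increments": [{"slide": [0,0,0.001],"delta_rot": [0,0,0]},{"slide": [0,0,0.002],"delta_rot": [0,0,0]},{"slide": [0,0,0.0025],"delta_rot": [0,0,0]},{"slide": [0,0,0.0032],"delta_rot": [0,0,0]},{"slide": [0,0,0.0032],"delta_rot": [0,0,0]}]}}

```text
t: 35.85
eef_pos: [0.5815, -0.1751, 0.0231]
tool_rot: [-0.0, 1.0, -0.02, -0.0]
ft_force: [0.1, -0.2, -0.9]
finger_gap: 0.49
finger_force: 35.8
```

Request:
{"method": "apply_moves", "body": {"increments": [{"slide": [0,0,0.0005],"delta_rot": [0,0,0]},{"slide": [0,0,0.001],"delta_rot": [0,0,0]},{"slide": [0,0,0.001],"delta_rot": [0,0,0]}]}}

```text
t: 36.15
eef_pos: [0.5816, -0.1751, 0.0227]
tool_rot: [0.0, 1.0, -0.02, 0.0]
ft_force: [-1.0, 0.0, 3.0]
finger_gap: 0.49
finger_force: 36.4
```

Contact. I'll release, lift and retreat for a check.

Request:
{"method": "apply_moves", "body": {"increments": [{"slide": [0,0,0],"delta_rot": [0,0,0]},{"slide": [0,0,0],"delta_rot": [0,0,0]},{"slide": [0,0,0],"delta_rot": [0,0,0]},{"slide": [0,0,0],"delta_rot": [0,0,0]},{"slide": [0,0,0],"delta_rot": [0,0,0]},{"slide": [0,0,0],"delta_rot": [0,0,0]},{"slide": [0,0,-0.02],"delta_rot": [0,0,0]},{"slide": [0,0,-0.05],"delta_rot": [0,0,0]},{"slide": [0,0,-0.09],"delta_rot": [0,0,0]},{"slide": [0,0,-0.13],"delta_rot": [0,0,0]},{"slide": [0,0,-0.17],"delta_rot": [0,0,0]},{"slide": [0,0,-0.21],"delta_rot": [0,0,0]},{"slide": [0,0,-0.25],"delta_rot": [0,0,0]},{"slide": [0,0,-0.27],"delta_rot": [0,0,0]},{"slide": [0,0,-0.27],"delta_rot": [0,0,0]},{"slide": [0,0,-0.27],"delta_rot": [0,0,0]}], "claw": 0.75}}

```text
t: 37.75
eef_pos: [0.5812, -0.175, 0.2919]
tool_rot: [0.0, 1.0, -0.02, 0.0]
ft_force: [0.1, -0.1, -0.9]
finger_gap: 0.753
finger_force: 0.0
```

```bash
python3 - <<'E'
from h import *
a=optics.get_image("wrist")[30:310,200:520];b=optics.get_image("scene")[110:290,190:400]
cv2.imwrite("pics/f.png",np.hstack([cv2.resize(a,(400,350)),cv2.resize(b,(400,350))])[:,:,::-1])
# look-alikes by knob/cap
for n,b,t in(("scene",(285,200,302,215),0),):pass
E
```

```text
(no output)
```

View pics/f.png

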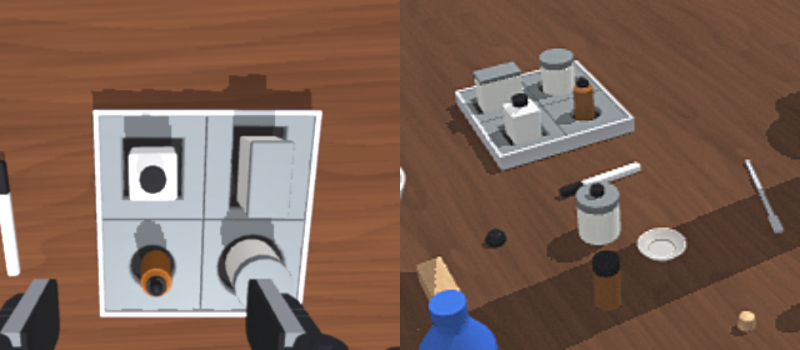

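All four pieces stand upright in their holes: square (153,178), oblong (267,172), dropper (155,272) and jar (258,270). In the scene half, the knob jar (598,210) and the flat-cap bottle (607,280) haven't moved. Handing in.

```bash
python3 -c "
from rig import hand_in
print(hand_in())"
```

```text
the job is handed in; nothing more can be done
None
```

I placed all four pieces upright in their own holes, left both look-alikes where they stood, and handed the job in at about 38 s; the hand-in gave no verdict, so I'm going by the final camera check.

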